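# Stir the drying clay beads

## Task

Take the stirrer from its cork mat, lower its foot in among the clay beads in the white bowl and stir them clockwise (seen from above) in wide circles, two full turns, with the foot kept down near the bottom of the bowl, so that beads all round the bowl are shifted. Then stand the stirrer back upright near the middle of its cork mat and let go. Keep all the beads in the bowl, don't push the bowl away from its place, and leave the bottle, the beaker and the stack of dishes where they stand.

Things in the scene. Friction and masses are not known exactly. Their poses are not given: they have to be found in the camera images.
- bowl: Heavy white glazed bowl, about 0.9 kg, loose on the bench, holding seven clay beads. Round: 172 mm across the rim, 140 mm across the foot, 55 mm high; wall 5 mm, flared; inner floor 6 mm above the underside, flat, about 65 mm in radius. Origin at the centre of the underside; z up; at the start its x axis points away from the robot and y to the robot's left. It stands left or right of centre; the mat is on the other side.
- stirrer: Stirrer standing upright on the cork mat, 150 mm tall, about 0.12 kg. Round black rubber foot 34 mm in diameter and 14 mm high; then a steel shaft 10 mm in diameter up to height 90 mm; then a square wooden handle 20 x 20 mm from 90 to 150 mm. Origin at the centre of the foot's underside; z along the shaft towards the handle; x and y square to the handle's flat sides. Its yaw is within 0.7 rad of the robot's axes at the start.
- stirrer_handle (a point): Middle of the stirrer's handle, 120 mm above the foot's underside; same axes as the stirrer.
- mat: Round flat cork mat, 100 mm in diameter and 8 mm thick, fixed to the bench; the stirrer stands on it at the start, within 15 mm of its middle. Origin at the centre of its underside; its top is 8 mm above that.
- bead0_center (a point): Centre of bead 0 (numbered round the ring) of seven alike round clay beads, 28 mm in diameter, 16 g, loose on the bowl's floor. At the start they lie in a ring about 46 mm from the bowl's middle, leaving the middle clear for the stirrer's foot.
- bead1_center (a point): Centre of bead 1 (numbered round the ring) of seven alike round clay beads, 28 mm in diameter, 16 g, loose on the bowl's floor. At the start they lie in a ring about 46 mm from the bowl's middle, leaving the middle clear for the stirrer's foot.
- bead2_center (a point): Centre of bead 2 (numbered round the ring) of seven alike round clay beads, 28 mm in diameter, 16 g, loose on the bowl's floor. At the start they lie in a ring about 46 mm from the bowl's middle, leaving the middle clear for the stirrer's foot.
- bead3_center (a point): Centre of bead 3 (numbered round the ring) of seven alike round clay beads, 28 mm in diameter, 16 g, loose on the bowl's floor. At the start they lie in a ring about 46 mm from the bowl's middle, leaving the middle clear for the stirrer's foot.
- bead4_center (a point): Centre of bead 4 (numbered round the ring) of seven alike round clay beads, 28 mm in diameter, 16 g, loose on the bowl's floor. At the start they lie in a ring about 46 mm from the bowl's middle, leaving the middle clear for the stirrer's foot.
- bead5_center (a point): Centre of bead 5 (numbered round the ring) of seven alike round clay beads, 28 mm in diameter, 16 g, loose on the bowl's floor. At the start they lie in a ring about 46 mm from the bowl's middle, leaving the middle clear for the stirrer's foot.
- bead6_center (a point): Centre of bead 6 (numbered round the ring) of seven alike round clay beads, 28 mm in diameter, 16 g, loose on the bowl's floor. At the start they lie in a ring about 46 mm from the bowl's middle, leaving the middle clear for the stirrer's foot.
- bottle: Bystander: bottle with a pale label and a blue cap, 70 mm in diameter, 130 mm tall, loose. Origin at the centre of its underside.
- beaker: Bystander: open glass beaker, 72 mm in diameter, 90 mm tall, loose. Origin at the centre of its underside.
- petri: Bystander: stack of three flat round whitish dishes, 92 mm in diameter, 48 mm tall, one loose piece. Origin at the centre of its underside.

How it is judged:
On the way, in this order (a step that is already met when the one before it is completed fails the run):
1. stirring clockwise, round 1: the stirrer's foot, down among the beads, passes the near side of the bowl's middle (more than 15 mm from the middle) (x of stirrer in the frame of bowl below -0.015 m and y of stirrer in the frame of bowl between -0.015 and 0.015 m and horizontal distance between stirrer and bowl below 0.07 m and z of stirrer in the frame of bowl below 0.024 m and angle between stirrer's own z axis and vertical below 0.7 rad).
2. stirring clockwise, round 1: the stirrer's foot, down among the beads, passes the left side of the bowl's middle (more than 15 mm from the middle) (y of stirrer in the frame of bowl above 0.015 m and x of stirrer in the frame of bowl between -0.015 and 0.015 m and horizontal distance between stirrer and bowl below 0.07 m and z of stirrer in the frame of bowl below 0.024 m and angle between stirrer's own z axis and vertical below 0.7 rad).
3. stirring clockwise, round 1: the stirrer's foot, down among the beads, passes the far side of the bowl's middle (more than 15 mm from the middle) (x of stirrer in the frame of bowl above 0.015 m and y of stirrer in the frame of bowl between -0.015 and 0.015 m and horizontal distance between stirrer and bowl below 0.07 m and z of stirrer in the frame of bowl below 0.024 m and angle between stirrer's own z axis and vertical below 0.7 rad).
4. stirring clockwise, round 1: the stirrer's foot, down among the beads, passes the right side of the bowl's middle (more than 15 mm from the middle) (y of stirrer in the frame of bowl below -0.015 m and x of stirrer in the frame of bowl between -0.015 and 0.015 m and horizontal distance between stirrer and bowl below 0.07 m and z of stirrer in the frame of bowl below 0.024 m and angle between stirrer's own z axis and vertical below 0.7 rad).
5. stirring clockwise, round 2: the stirrer's foot, down among the beads, passes the near side of the bowl's middle (more than 15 mm from the middle) (all of step 1).
At the end, for the whole second after the job is handed in: All beads are in the bowl (within 75 mm of its axis, under 60 mm up), of any three that began as neighbours at least one is over 15 mm from its start; the bowl is upright (0.1 rad); the stirrer stands upright (0.1 rad), at rest, on the cork mat, within 35 mm of its middle (horizontal distance between each of bead0_center, bead1_center, bead2_center, bead3_center, bead4_center, bead5_center, bead6_center and bowl below 0.075 m and z of each of bead0_center, bead1_center, bead2_center, bead3_center, bead4_center, bead5_center, bead6_center in the frame of bowl below 0.06 m and distance of any of bead0_center, bead1_center, bead2_center from where it was at the start of the episode above 0.015 m and distance of any of bead1_center, bead2_center, bead3_center from where it was at the start of the episode above 0.015 m and distance of any of bead2_center, bead3_center, bead4_center from where it was at the start of the episode above 0.015 m and distance of any of bead3_center, bead4_center, bead5_center from where it was at the start of the episode above 0.015 m and distance of any of bead4_center, bead5_center, bead6_center from where it was at the start of the episode above 0.015 m and distance of any of bead5_center, bead6_center, bead0_center from where it was at the start of the episode above 0.015 m and distance of any of bead6_center, bead0_center, bead1_center from where it was at the start of the episode above 0.015 m and horizontal distance between stirrer and mat below 0.035 m and angle between each of stirrer, bowl's own z axis and vertical below 0.1 rad and z of stirrer in the frame of mat below 0.014 m and linear speed of stirrer below 0.02 m/s); the robot touches nothing.
It fails at once if the bowl is pushed more than 40 mm from its place (distance of bowl from where it was at the start of the episode above 0.04 m).
It fails at once if the bottle is moved more than 30 mm or tipped (distance of bottle from where it was at the start of the episode above 0.03 m or angle between bottle's own z axis and vertical above 0.3 rad).
It fails at once if the beaker is moved more than 30 mm or tipped (distance of beaker from where it was at the start of the episode above 0.03 m or angle between beaker's own z axis and vertical above 0.3 rad).
It fails at once if the stack of dishes is moved more than 30 mm or tipped (distance of petri from where it was at the start of the episode above 0.03 m or angle between petri's own z axis and vertical above 0.3 rad).
It also fails if it takes over 67 s, if anything falls off the work surface, if the arm or the gripper's body presses on something with over 40 N, if the wrist force passes 120 N, or if a joint passes its speed limit or range.

## Robot

A 6-joint arm with a two-finger parallel gripper is mounted at the origin on the work surface. World frame = base frame: x ahead of the robot, y to its left, z up, the work surface at z = 0. Lengths are in m, angles in rad, forces in N, time in s.
With the tool pointing down it reaches from about 0.425 to 0.95 m from the base axis. Payload 3.5 kg.
Tool frame: the origin (TCP) lies on the centre line of the jaws, within the pads' length; the fingertips stand 14 mm ahead of it and the grasp point (between the pads) lies 5 mm behind it (tips_ahead is the distance from the TCP to the fingertips, in m); y points along the fingers, z is the direction in which the jaws open and shut, and the axes are right-handed (so a half turn about y gives the same grasp; the last joint's range is limited). The gripper opens to 85 mm and grips with 20 to 120 N. Pads are 22 mm wide; open, the fingers measure 114 mm over their backs; the gripper's body (76 mm by 85 mm) begins 54 mm behind the grasp point. The pads swing forward as they close: fully open they stand 13 mm farther back than shut.
Start: joints at [0.954, 0.286, 1.577, -0, 1.279, -0.15], TCP at [0.304, 0.603, 0.245] pointing down, gripper open.
Joint ranges: [-2.77, 2.77], [-0.9, 2.22], [0.21, 2.48], [-1.53, 4.67], [0.24, 2.81], [-2.84, 2.84]. Speed limits (rad/s): [2.79, 2.79, 3.14, 3.14, 3.14, 3.14].

## Interface

Orientations are given as a unit quaternion [x, y, z, w].
In Python, from plant import get_state, read_camera, sign_off, tips_ahead gives the robot as it stands.
- The arm moves only by the tool send_rows, never from a script. Its argument "plan" is a list of rows, each a list of 2 entries, a list of its own where there are three numbers: the shift along the tool's x, y, z in units of 12 cm (1.0 is 12 cm), then the turn, a rotation vector about the tool's x, y, z in units of 360 degrees (1.0 is 360 degrees). In form: [[[tx, ty, tz], [rx, ry, rz]], ...]. A call has 1 to 12 rows; each row shifts and turns the commanded pose from where the row before left it, along the tool's axes as they then stand; what a row does not reach is not made up. A row lasts 1/10 s, in which the tool goes at most 50 mm and 8.59 degrees, less where a joint would pass 70% of its speed; a pose out of reach is approached as far as the arm can. A call with a number of a shift or a turn outside -1 to 1 is refused whole. A call with a gripper value outside its range is refused whole. "gripper" is the closure, from 0 (fully open) to 1 (shut), set as the call begins (left out, the last holds). The fingers move at their own pace and stop on an object; "grip_force" is the grip in N (left out, the last holds). Time passes only in rows, so rows that do not move let the fingers close. It gives the time, the measured TCP pose, the force and the opening at its end, in the units of the state.
- get_state(): the state, without advancing time (a new reading comes with each control period).
- read_camera(name): name is "scene" or "top" or "wrist"; returns a dict with "img" (420x560x3 uint8, blue, green, red), "fx", "fy", "cx", "cy" (pixels), "world_from_camera" (4x4, takes a point from camera to world coordinates); the wrist camera has in their place "mount" (4x4, takes a point from camera to tool coordinates, whose origin is the TCP and whose axes are the tool frame's). Camera axes: x right, y down, z forward; pixel columns grow to the right and rows downward; lengths in m; the calibration is good to about 2 mm. A picture is of the moment at which its call begins: read the wrist's pose just before it. There is no depth.
- sign_off(): hands the job in, once; it reports no verdict.
The state is a dict: "time": time; "qpos": joint angles; "dq": joint speeds; "joint_efforts": joint torques, N m; "eef_pos": TCP position; "tcp_rot": TCP orientation; "contact_force": force on the tool from outside, world axes, zero at the start; "wrist_torque": the same for the moment, N m; "opening": opening from 0.0 (shut) to 1.0 (fully open).
Only numpy, scipy, OpenCV 4.12 (cv2) and the standard library are available. Lean on these libraries where they do the work, as an engineer would, in place of code of your own. Each camera call takes 0.05 s, during which the arm holds its last target. There are 200 camera calls.

## Working session

There is one attempt and no reset: what is moved stays moved. The work goes in short steps, Python scripts to look and compute and a tool call to move; the robot and the scene stay as the last step left them, time stands still between calls to the robot, and variables do not carry over. Pictures are saved under pics/ and viewed, about 8 in all and at most 12, crops included, and the job is handed in when it is done.

Besides the shell and the picture viewer there is one more tool, called after "Emit:" as name([rows], argument=value, ...), one row to a line, values as JSON. send_rows: Moves the arm, as the interface text tells. Its arguments: {"type":"object","properties":{"plan":{"type":"array"},"gripper":{"type":"number"},"grip_force":{"type":"number"}},"required":["plan"]}

```bash
mkdir -p pics; ls; python3 - <<'E'
from plant import *
import cv2,numpy as np
s=get_state();print(s, tips_ahead)
for n in("top","scene"):
    c=read_camera(n);cv2.imwrite(f"pics/{n}0.png",c["img"]);print(n,c["fx"],c["fy"],c["cx"],c["cy"],np.round(c["world_from_camera"],4).tolist())
c=read_camera("wrist");print(np.round(c["mount"],4).tolist())
E
```

```text
pics
{'time': 0.0, 'qpos': array([ 9.54029246e-01,  2.87172164e-01,  1.57820774e+00,  3.04948049e-05,
        1.27859953e+00, -1.50006040e-01]), 'dq': array([-0.00034932, -0.00125918, -0.00130998, -0.00030894,  0.00064538,
       -0.00127069]), 'joint_efforts': array([ 8.24761701e-04, -4.05975223e+01, -2.92625409e+01, -7.07664958e-05,
        5.75578961e-03,  4.06708395e-06]), 'eef_pos': array([0.30334635, 0.60228545, 0.24392617]), 'tcp_rot': array([ 0.68871475, -0.16385911,  0.16320866, -0.68715728]), 'contact_force': array([ 0.39212025, -0.38798426, -0.08201684]), 'wrist_torque': array([-0.0087332 ,  0.04277744,  0.05429871]), 'opening': 1.0005574764326313} 0.014
top 450.8776554589209 450.8776554589209 281.88697784306083 210.0269405660939 [[-0.0112, -0.9843, 0.1763, 0.4729], [-0.9998, 0.0143, 0.0166, -0.0156], [-0.0188, -0.1761, -0.9842, 0.8973], [0.0, 0.0, 0.0, 1.0]]
scene 503.7372211025237 503.7372211025237 282.3450050699215 205.23392463155525 [[0.0939, 0.8031, -0.5883, 1.3217], [0.9955, -0.0707, 0.0623, -0.0638], [0.0084, -0.5916, -0.8062, 1.0419], [0.0, 0.0, 0.0, 1.0]]
[[-0.0004, 0.9662, 0.2578, -0.0657], [-0.0013, -0.2578, 0.9662, -0.1281], [1.0, 0.0001, 0.0014, 0.0], [0.0, 0.0, 0.0, 1.0]]
```

View pics/top0.png

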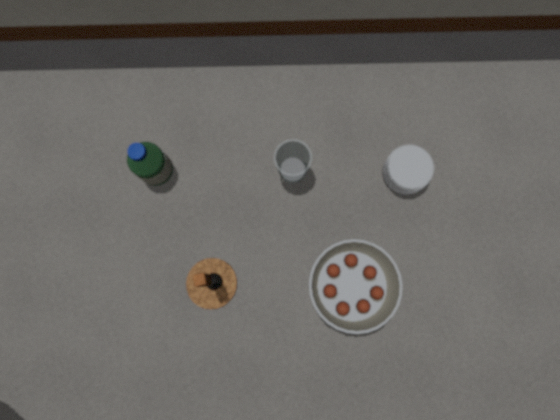

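View pics/scene0.png

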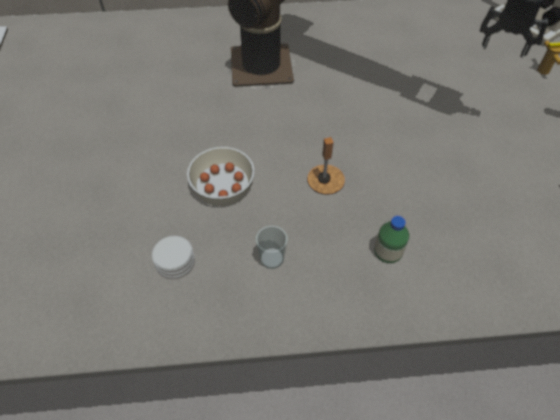

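Top view: bowl rim centred near (355,287), with seven red beads inside; mat near (212,284) with the stirrer's foot at about (214,282); bottle (150,165), beaker (293,160) and dishes (409,170). The scene view agrees: bowl (221,176), stirrer (326,160), mat (326,180).

```bash
cat > h.py <<'E'
from plant import *
import cv2,numpy as np
from scipy.spatial.transform import Rotation as R
def cam(n):
    T=None
    s=get_state()
    c=read_camera(n)
    if n=="wrist":
        B=np.eye(4);B[:3,:3]=R.from_quat(s["tcp_rot"]).as_matrix();B[:3,3]=s["eef_pos"]
        c["world_from_camera"]=B@np.array(c["mount"])
    return c
def unproj(c,uv,z):
    T=np.array(c["world_from_camera"]);uv=np.atleast_2d(uv).astype(float)
    d=np.c_[(uv[:,0]-c["cx"])/c["fx"],(uv[:,1]-c["cy"])/c["fy"],np.ones(len(uv))]@T[:3,:3].T
    return T[:3,3]+d*((z-T[2,3])/d[:,2])[:,None]
def proj(c,p):
    T=np.linalg.inv(c["world_from_camera"]);q=np.atleast_2d(p)@T[:3,:3].T+T[:3,3]
    return np.c_[q[:,0]/q[:,2]*c["fx"]+c["cx"],q[:,1]/q[:,2]*c["fy"]+c["cy"]]
def circ(ctr,r,z,n=120):
    a=np.linspace(0,2*np.pi,n);return np.c_[ctr[0]+r*np.cos(a),ctr[1]+r*np.sin(a),0*a+z]
E
python3 - <<'E'
from h import *
c=cam("top");im=c["img"]
b=im.astype(int)
hsv=cv2.cvtColor(im,cv2.COLOR_BGR2HSV)
# mat: rectify plane z=.008, and bowl rim z=.055
m=((hsv[...,1]>110)&(hsv[...,0]<22)&(hsv[...,2]>60)).astype(np.uint8)
roi=np.zeros_like(m);roi[245:325,170:250]=1
cs,_=cv2.findContours(m*roi,0,2);k=max(cs,key=cv2.contourArea)
(x,y),r=cv2.minEnclosingCircle(unproj(c,cv2.convexHull(k)[:,0],.008)[:,:2].astype(np.float32));print("mat",x,y,r)
roi[:]=0;roi[230:340,300:410]=1
g=cv2.GaussianBlur(im,(3,3),0).max(2)
m2=((g>np.median(g)+25)*roi).astype(np.uint8);cs,_=cv2.findContours(m2,0,2);k=max(cs,key=cv2.contourArea)
w=unproj(c,cv2.convexHull(k)[:,0],.055)[:,:2].astype(np.float32)
print("bowl",cv2.fitEllipse(w),np.median(g))
n,_,st,ce=cv2.connectedComponentsWithStats(m*roi)
for i in range(1,n):
    if st[i,4]>15: print("bead",st[i,4],unproj(c,ce[i],.02)[0])
for q,z in(((214,282),.014),((200,278),.15),((150,172),.0),((293,172),0),((409,175),0.0)):print(q,unproj(c,q,z)[0])
o=cv2.resize(im[240:330,165:255],None,fx=6,fy=6,interpolation=cv2.INTER_CUBIC)
cs_=cam("scene");o2=cv2.resize(cs_["img"][130:200,295:355],(463,540),interpolation=cv2.INTER_CUBIC)
o=np.hstack([o,o2[:,:250+10]]) if 0 else o
cv2.imwrite("pics/c1.png",cv2.convertScaleAbs(o,alpha=1.8))
E
```

```text
mat 0.4889906942844391 0.1389479786157608 0.04774495214223862
bowl ((0.48096171021461487, -0.12830770015716553), (0.12481735646724701, 0.12527146935462952), 55.92788314819336) 115.0
bead 106 [ 0.52984953 -0.1325084   0.02      ]
bead 106 [ 0.5105613  -0.09797224  0.02      ]
bead 111 [ 0.50607397 -0.16763332  0.02      ]
bead 113 [ 0.47217802 -0.09047507  0.02      ]
bead 114 [ 0.46763416 -0.1794331   0.02      ]
bead 112 [ 0.44297363 -0.15251867  0.02      ]
bead 114 [ 0.43876884 -0.11370428  0.02      ]
(214, 282) [0.4911304  0.13265909 0.014     ]
(200, 278) [0.49508988 0.1330394  0.15      ]
(150, 172) [0.71733081 0.27099188 0.        ]
(293, 172) [ 0.71253719 -0.02414643  0.        ]
(409, 175) [ 0.70238684 -0.26051756  0.        ]
```

View pics/c1.png

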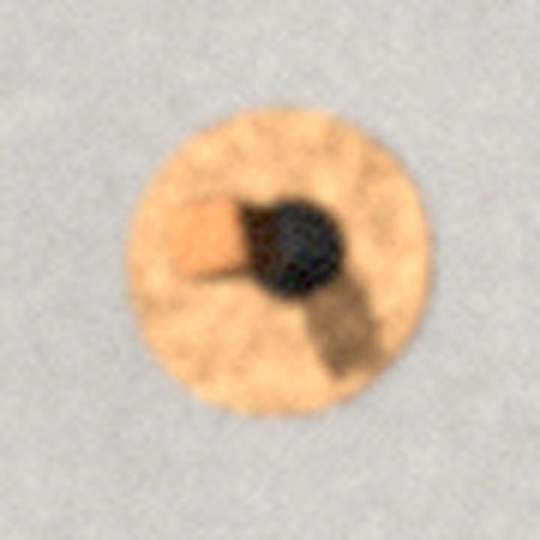

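The crop shows the handle's top as a square with centre (212,237) and side edges leaning about 10°. The foot is at (294,247) and the mat centre at about (280,260).

```bash
cat >> h.py <<'E'
def todo(p,yaw=None):
    """shift to world p in tool units; turn so that jaw axis (tool z) lies at world yaw (mod pi)"""
    s=get_state();M=R.from_quat(s["tcp_rot"]).as_matrix()
    d=np.array(p)-s["eef_pos"];u=M.T@d/.12
    down=np.array([0,0,-1.]);jz=M[:,2];cur=np.arctan2(jz[1],jz[0])
    yaw=cur if yaw is None else yaw
    dy=(yaw-cur+np.pi/2)%np.pi-np.pi/2
    Y=down;Z=np.array([np.cos(cur+dy),np.sin(cur+dy),0]);X=np.cross(Y,Z)
    rv=R.from_matrix(M.T@np.c_[X,Y,Z]).as_rotvec()/(2*np.pi)
    print("pos",np.round(s["eef_pos"],4),"q6",round(s["qpos"][5],2),"jaw yaw",round(cur,3),"dyaw",round(dy,3),"dist",round(np.linalg.norm(d),4));print("t",np.round(u,4),"r",np.round(rv,4),"tool axes",np.round(M,3).tolist())
E
python3 - <<'E'
from h import *
c=cam("top")
print(unproj(c,(200.3,279.5),.158),unproj(c,(214,281.2),.022))
H=unproj(c,(200.3,279.5),.158)[0]
for y in (.18,.18+np.pi/2): todo([H[0],H[1],.245],y)
E
```

```text
[[0.49243182 0.13090834 0.158     ]] [[0.49248549 0.13133999 0.022     ]]
pos [0.3036 0.6026 0.2449] q6 -0.15 jaw yaw 1.104 dyaw -0.924 dist 0.5081
t [ 3.1739e+00  7.0000e-04 -2.8024e+00] r [1.000e-04 1.471e-01 0.000e+00] tool axes [[0.893, -0.0, 0.45], [-0.45, -0.001, 0.893], [-0.0, -1.0, -0.001]]
pos [0.3036 0.6026 0.2449] q6 -0.15 jaw yaw 1.104 dyaw 0.647 dist 0.5081
t [ 3.1739e+00  7.0000e-04 -2.8024e+00] r [ 1.000e-04 -1.029e-01 -1.000e-04] tool axes [[0.893, -0.0, 0.45], [-0.45, -0.001, 0.893], [-0.0, -1.0, -0.001]]
```

Emit:
send_rows([
  [[0.2116,0,-0.1868],[0,0,0]],
  [[0.2116,0,-0.1868],[0,0,0]],
  [[0.2116,0,-0.1868],[0,0,0]],
  [[0.2116,0,-0.1868],[0,0,0]],
  [[0.2116,0,-0.1868],[0,0,0]],
  [[0.2116,0,-0.1868],[0,0,0]],
  [[0.2116,0,-0.1868],[0,0,0]],
  [[0.2116,0,-0.1868],[0,0,0]],
  [[0.2116,0,-0.1868],[0,0,0]],
  [[0.2116,0,-0.1868],[0,0,0]],
  [[0.2116,0,-0.1868],[0,0,0]],
  [[0.2116,0,-0.1868],[0,0,0]],
], gripper=0)

```text
time: 1.5
eef_pos: [0.4551, 0.2242, 0.2455]
tcp_rot: [-0.688, 0.163, -0.164, 0.688]
contact_force: [0.5, 0.6, -0.7]
opening: 0.996
```

Emit:
send_rows([
  [[0.2116,0,-0.1868],[0,0,0]],
  [[0.2116,0,-0.1868],[0,0,0]],
  [[0.2116,0,-0.1868],[0,0,0]],
  [[0,0,0],[0,0.0184,0]],
  [[0,0,0],[0,0.0184,0]],
  [[0,0,0],[0,0.0184,0]],
  [[0,0,0],[0,0.0184,0]],
  [[0,0,0],[0,0.0184,0]],
  [[0,0,0],[0,0.0184,0]],
  [[0,0,0],[0,0.0184,0]],
  [[0,0,0],[0,0.0184,0]],
  [[0,0,0],[0,0,0]],
])

```text
time: 2.7
eef_pos: [0.4925, 0.1311, 0.2454]
tcp_rot: [-0.543, 0.453, -0.453, 0.543]
contact_force: [0.0, 0.3, -0.1]
opening: 0.996
```

```bash
python3 - <<'E'
from h import *
c=cam("wrist");im=cv2.convertScaleAbs(c["img"],alpha=1.6)
q=proj(c,[[.4924,.1309,.158]])[0];print(q)
sq=lambda a,h,z:np.array([[.4924+h*np.cos(a+t),.1309+h*np.sin(a+t),z] for t in np.pi/4*np.array([1,3,5,7])])
for a,col in((.18,(0,255,0)),):
    cv2.polylines(im,[np.int32(np.round(proj(c,sq(a,.01414,.158))))],True,col,1)
cv2.polylines(im,[np.int32(proj(c,circ((.489,.139),.05,.008)))],True,(255,0,0),1)
cv2.imwrite("pics/w1.png",im);todo([.4924,.1309,.125],.18)
E
```

```text
[276.08271049 223.94541688]
pos [0.4925 0.1311 0.2454] q6 -0.12 jaw yaw 0.181 dyaw -0.001 dist 0.1204
t [ 0.0016  1.0031 -0.0012] r [-0.      0.0002  0.    ] tool axes [[0.18, 0.0, 0.984], [-0.984, -0.0, 0.18], [0.0, -1.0, 0.0]]
```

View pics/w1.png

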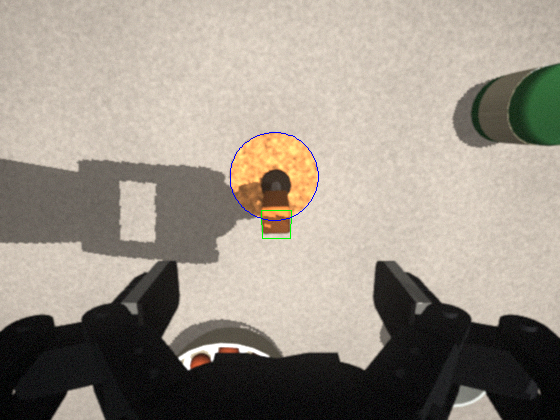

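The wrist view shows the handle's top at about (277,220), inside the predicted square at (276,224), and the mat fits its circle. I'll take a crop to confirm the yaw.

```bash
python3 - <<'E'
from h import *
c=cam("wrist");cv2.imwrite("pics/w2.png",cv2.convertScaleAbs(cv2.resize(c["img"][160:250,225:325],None,fx=6,fy=6,interpolation=cv2.INTER_CUBIC),alpha=2.2))
E
```

```text
(no output)
```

View pics/w2.png

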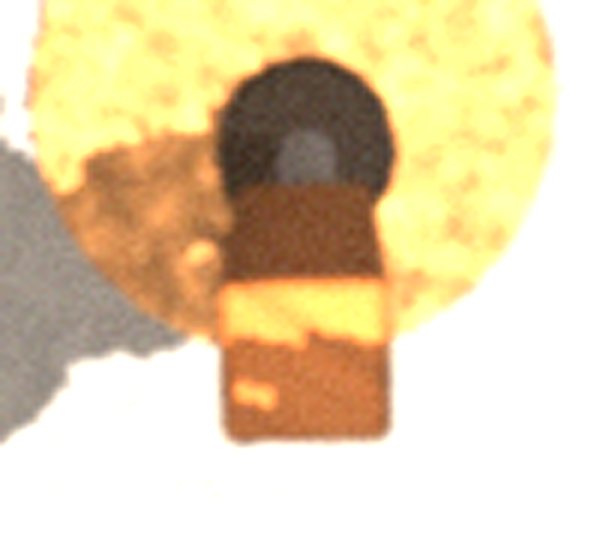

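The crop shows the handle's sides square to the jaws, with the top face centred at (275.8,220.2). That puts it about 2.5 mm off along tool x and aligned along the jaws, so I'll descend and grip.

Emit:
send_rows([
  [[-0.012,0,0],[0,0,0]],
  [[0,0.14,0],[0,0,0]],
  [[0,0.14,0],[0,0,0]],
  [[0,0.14,0],[0,0,0]],
  [[0,0.14,0],[0,0,0]],
  [[0,0.14,0],[0,0,0]],
  [[0,0.14,0],[0,0,0]],
  [[0,0.1,0],[0,0,0]],
  [[0,0.06,0],[0,0,0]],
  [[0,0,0],[0,0,0]],
])

```text
time: 3.8
eef_pos: [0.4917, 0.1325, 0.1244]
tcp_rot: [0.543, -0.454, 0.453, -0.542]
contact_force: [0.3, 0.6, 0.0]
opening: 0.997
```

Emit:
send_rows([
  [[0,0,0],[0,0,0]],
  [[0,0,0],[0,0,0]],
  [[0,0,0],[0,0,0]],
  [[0,0,0],[0,0,0]],
  [[0,0,0],[0,0,0]],
  [[0,0,0],[0,0,0]],
  [[0,0,0],[0,0,0]],
  [[0,0,0],[0,0,0]],
  [[0,0,0],[0,0,0]],
  [[0,0,0],[0,0,0]],
], gripper=1, grip_force=60)

```text
time: 4.8
eef_pos: [0.4926, 0.1326, 0.1258]
tcp_rot: [-0.543, 0.453, -0.453, 0.543]
contact_force: [-1.1, 0.1, 4.8]
opening: 0.226
```

```bash
python3 - <<'E'
from h import *
c=cam("top");im=c["img"];b=np.array([.4812,-.1335])
# bowl rim check: fit rim centre by maximising gradient along projected outer circle
g=cv2.GaussianBlur(cv2.cvtColor(im,cv2.COLOR_BGR2GRAY).astype(np.float32),(0,0),1)
G=np.hypot(cv2.Sobel(g,cv2.CV_32F,1,0),cv2.Sobel(g,cv2.CV_32F,0,1))
from scipy.ndimage import map_coordinates
def sc(x,y):
    p=proj(c,circ((x,y),.086,.055,240));return map_coordinates(G,[p[:,1],p[:,0]],order=1).mean()
X=np.arange(.46,.505,.0005);Y=np.arange(-.155,-.11,.0005)
S=np.array([[sc(x,y) for y in Y] for x in X]);i=np.unravel_index(S.argmax(),S.shape);print("rim",X[i[0]],Y[i[1]],S.max(),np.median(S))
todo([.481,-.1335,.215])
E
```

```text
rim 0.48200000000000004 -0.13399999999999998 73.54273 35.914448
pos [0.4926 0.1326 0.1259] q6 -0.12 jaw yaw 0.179 dyaw 0.0 dist 0.2809
t [ 2.1646 -0.7431 -0.4898] r [-0.0001 -0.      0.    ] tool axes [[0.178, 0.001, 0.984], [-0.984, 0.0, 0.178], [0.0, -1.0, 0.001]]
```

Emit:
send_rows([
  [[0,-0.05,0],[0,0,0]],
  [[0,-0.1,0],[0,0,0]],
  [[0,-0.15,0],[0,0,0]],
  [[0,-0.15,0],[0,0,0]],
  [[0,-0.15,0],[0,0,0]],
  [[0,-0.15,0],[0,0,0]],
  [[0,0,0],[0,0,0]],
])

```text
time: 5.55
eef_pos: [0.4939, 0.1326, 0.2186]
tcp_rot: [-0.541, 0.452, -0.455, 0.544]
contact_force: [0.8, 0.3, -1.0]
opening: 0.225
```

Emit:
send_rows([
  [[0.1,0,-0.022],[0,0,0]],
  [[0.2,0,-0.045],[0,0,0]],
  [[0.22,0,-0.05],[0,0,0]],
  [[0.22,0,-0.05],[0,0,0]],
  [[0.22,0,-0.05],[0,0,0]],
  [[0.22,0,-0.05],[0,0,0]],
  [[0.22,0,-0.05],[0,0,0]],
  [[0.22,0,-0.05],[0,0,0]],
  [[0.22,0,-0.05],[0,0,0]],
  [[0.2,0,-0.045],[0,0,0]],
  [[0.1,0,-0.022],[0,0,0]],
  [[0,0,0],[0,0,0]],
])

```text
time: 6.75
eef_pos: [0.4801, -0.1317, 0.2141]
tcp_rot: [0.542, -0.455, 0.453, -0.542]
contact_force: [-0.0, -0.0, -1.0]
opening: 0.224
```

```bash
python3 - <<'E'
from h import *
todo([.4815,-.1337,.129])
c=cam("scene");im=cv2.convertScaleAbs(c["img"],alpha=1.5)
t=get_state()["eef_pos"]
for z,r in((t[2]-.118,.017),(t[2]-.104,.017)): cv2.polylines(im,[np.int32(proj(c,circ(t[:2],r,z))*1)],True,(0,255,0),1)
a=im[90:220,140:310];w=cam("top")["img"][200:350,270:440];
a=cv2.resize(a,(523,400));w=cv2.resize(cv2.convertScaleAbs(w,alpha=1.5),(270,238));o=np.zeros((400,793,3),np.uint8);o[:,:523]=a;o[:238,523:]=w
cv2.imwrite("pics/h1.png",o)
E
```

```text
pos [ 0.4801 -0.1317  0.2141] q6 -0.65 jaw yaw 0.176 dyaw 0.0 dist 0.0852
t [0.0191 0.7094 0.0102] r [ 0.0003 -0.     -0.0002] tool axes [[0.175, -0.002, 0.984], [-0.984, 0.001, 0.175], [-0.001, -1.0, -0.002]]
```

View pics/h1.png

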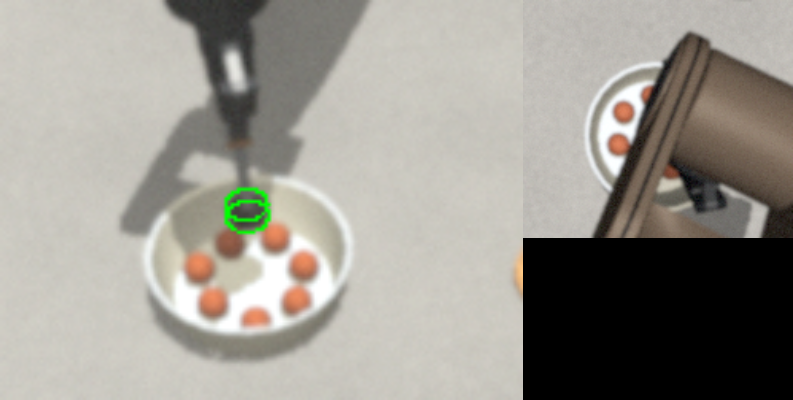

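The picture shows the foot, dark at about (246,212), inside the predicted circles and hanging straight above the bowl's middle. All seven beads are in place, so I'll lower the stirrer.

Emit:
send_rows([
  [[0.019,0,0.01],[0,0,0]],
  [[0,0.1,0],[0,0,0]],
  [[0,0.1,0],[0,0,0]],
  [[0,0.1,0],[0,0,0]],
  [[0,0.1,0],[0,0,0]],
  [[0,0.1,0],[0,0,0]],
  [[0,0.1,0],[0,0,0]],
  [[0,0.06,0],[0,0,0]],
  [[0,0.05,0],[0,0,0]],
  [[0,0,0],[0,0,0]],
])

```text
time: 7.85
eef_pos: [0.482, -0.1324, 0.1292]
tcp_rot: [0.543, -0.454, 0.453, -0.543]
contact_force: [0.0, -0.1, -0.8]
opening: 0.225
```

```bash
python3 - <<'E'
from h import *
todo([.4815,-.1337,.129]);s=get_state();print(s["contact_force"])
M=R.from_quat(s["tcp_rot"]).as_matrix()
# angle phi: 0 = near(-x), 90 = left(+y), 180 far, 270 right. spiral in from right(-90) to near, then 2 turns+
B=np.array([.4815,-.1337,.129])
ph=np.arange(-90,735,15);r=np.interp(ph,[-90,-45,0,90,800],[8,16,22,29,29])/1000
P=np.c_[B[0]-r*np.cos(np.radians(ph)),B[1]+r*np.sin(np.radians(ph)),0*r+B[2]]
d=np.diff(np.vstack([s["eef_pos"],P]),axis=0)@M/.12
for i in range(0,len(d),12): print(ph[i],[[[float(v) for v in np.round(q,3)],[0,0,0]] for q in d[i:i+12]])
E
```

```text
pos [ 0.482  -0.1324  0.1292] q6 -0.65 jaw yaw 0.179 dyaw 0.0 dist 0.0014
t [ 0.01    0.0016 -0.0064] r [ 0.0002 -0.     -0.0002] tool axes [[0.178, -0.001, 0.984], [-0.984, 0.001, 0.178], [-0.001, -1.0, -0.001]]
[ 0.02770514 -0.096452   -0.78462605]
-90 [[[0.076, 0.002, -0.018], [0, 0, 0]], [[0.015, 0.0, -0.026], [0, 0, 0]], [[0.004, 0.0, -0.034], [0, 0, 0]], [[-0.009, 0.0, -0.038], [0, 0, 0]], [[-0.025, 0.0, -0.032], [0, 0, 0]], [[-0.037, 0.0, -0.025], [0, 0, 0]], [[-0.046, 0.0, -0.014], [0, 0, 0]], [[-0.05, 0.0, 0.006], [0, 0, 0]], [[-0.049, 0.0, 0.02], [0, 0, 0]], [[-0.044, -0.0, 0.034], [0, 0, 0]], [[-0.035, -0.0, 0.046], [0, 0, 0]], [[-0.022, -0.0, 0.056], [0, 0, 0]]]
90 [[[-0.007, -0.0, 0.062], [0, 0, 0]], [[0.019, -0.0, 0.06], [0, 0, 0]], [[0.034, -0.0, 0.053], [0, 0, 0]], [[0.047, -0.0, 0.042], [0, 0, 0]], [[0.056, -0.0, 0.029], [0, 0, 0]], [[0.062, -0.0, 0.013], [0, 0, 0]], [[0.063, -0.0, -0.003], [0, 0, 0]], [[0.06, -0.0, -0.019], [0, 0, 0]], [[0.053, -0.0, -0.034], [0, 0, 0]], [[0.042, 0.0, -0.047], [0, 0, 0]], [[0.029, 0.0, -0.056], [0, 0, 0]], [[0.013, 0.0, -0.062], [0,
[... 421 characters left out ...]
0.062], [0, 0, 0]]]
450 [[[0.003, -0.0, 0.063], [0, 0, 0]], [[0.019, -0.0, 0.06], [0, 0, 0]], [[0.034, -0.0, 0.053], [0, 0, 0]], [[0.047, -0.0, 0.042], [0, 0, 0]], [[0.056, -0.0, 0.029], [0, 0, 0]], [[0.062, -0.0, 0.013], [0, 0, 0]], [[0.063, -0.0, -0.003], [0, 0, 0]], [[0.06, -0.0, -0.019], [0, 0, 0]], [[0.053, -0.0, -0.034], [0, 0, 0]], [[0.042, 0.0, -0.047], [0, 0, 0]], [[0.029, 0.0, -0.056], [0, 0, 0]], [[0.013, 0.0, -0.062], [0, 0, 0]]]
630 [[[-0.003, 0.0, -0.063], [0, 0, 0]], [[-0.019, 0.0, -0.06], [0, 0, 0]], [[-0.034, 0.0, -0.053], [0, 0, 0]], [[-0.047, 0.0, -0.042], [0, 0, 0]], [[-0.056, 0.0, -0.029], [0, 0, 0]], [[-0.062, 0.0, -0.013], [0, 0, 0]], [[-0.063, 0.0, 0.003], [0, 0, 0]]]
```

Emit:
send_rows([
  [[0.076,0,-0.018],[0,0,0]],
  [[0.015,0,-0.026],[0,0,0]],
  [[0.004,0,-0.034],[0,0,0]],
  [[-0.009,0,-0.038],[0,0,0]],
  [[-0.025,0,-0.032],[0,0,0]],
  [[-0.037,0,-0.025],[0,0,0]],
  [[-0.046,0,-0.014],[0,0,0]],
  [[-0.05,0,0.006],[0,0,0]],
  [[-0.049,0,0.02],[0,0,0]],
  [[-0.044,0,0.034],[0,0,0]],
  [[-0.035,0,0.046],[0,0,0]],
  [[-0.022,0,0.056],[0,0,0]],
])

```text
time: 9.05
eef_pos: [0.4755, -0.1075, 0.1305]
tcp_rot: [0.544, -0.452, 0.454, -0.542]
contact_force: [-1.5, -5.4, -1.2]
opening: 0.228
```

Emit:
send_rows([
  [[-0.007,0,0.062],[0,0,0]],
  [[0.019,0,0.06],[0,0,0]],
  [[0.034,0,0.053],[0,0,0]],
  [[0.047,0,0.042],[0,0,0]],
  [[0.056,0,0.029],[0,0,0]],
  [[0.062,0,0.013],[0,0,0]],
  [[0.063,0,-0.003],[0,0,0]],
  [[0.06,0,-0.019],[0,0,0]],
  [[0.053,0,-0.034],[0,0,0]],
  [[0.042,0,-0.047],[0,0,0]],
  [[0.029,0,-0.056],[0,0,0]],
  [[0.013,0,-0.062],[0,0,0]],
])

```text
time: 10.25
eef_pos: [0.4886, -0.1608, 0.1299]
tcp_rot: [-0.542, 0.455, -0.453, 0.543]
contact_force: [-1.3, 4.3, 0.2]
opening: 0.224
```

```bash
python3 - <<'E'
from h import *
s=get_state();print(s["eef_pos"],s["contact_force"],s["eef_pos"][:2]-[.4815,-.1337])
c=cam("scene");im=cv2.convertScaleAbs(c["img"],alpha=1.5)
t=s["eef_pos"]
for z in(t[2]-.118,t[2]-.104): cv2.polylines(im,[np.int32(proj(c,circ(t[:2],.017,z)))],True,(0,255,0),1)
cv2.polylines(im,[np.int32(proj(c,circ((.4815,-.1337),.086,.055)))],True,(255,0,0),1)
cv2.imwrite("pics/s1.png",cv2.resize(im[90:220,140:310],None,fx=4,fy=4))
E
```

```text
[ 0.48858068 -0.16080555  0.12988189] [-1.26582704  4.31970543  0.24242747] [ 0.00708068 -0.02710555]
```

View pics/s1.png

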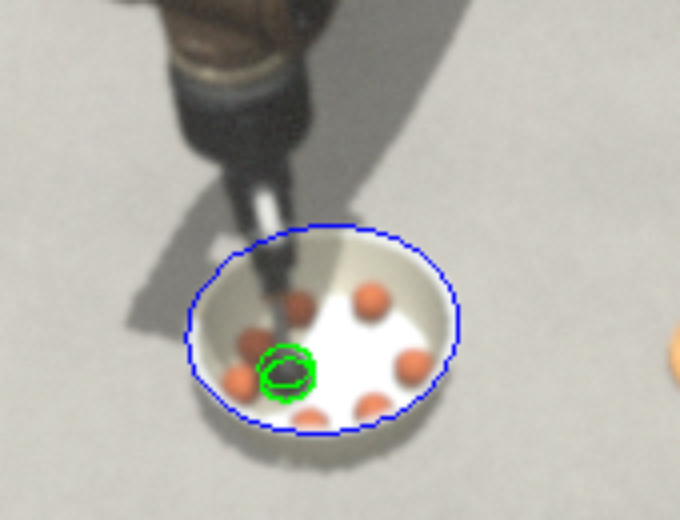

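The picture shows the bowl on its starting circle and the foot at its predicted place on the right side, about (287,372). All seven beads are inside and shifted. I'll carry on.

Emit:
send_rows([
  [[-0.003,0,-0.063],[0,0,0]],
  [[-0.019,0,-0.06],[0,0,0]],
  [[-0.034,0,-0.053],[0,0,0]],
  [[-0.047,0,-0.042],[0,0,0]],
  [[-0.056,0,-0.029],[0,0,0]],
  [[-0.062,0,-0.013],[0,0,0]],
  [[-0.063,0,0.003],[0,0,0]],
  [[-0.06,0,0.019],[0,0,0]],
  [[-0.053,0,0.034],[0,0,0]],
  [[-0.042,0,0.047],[0,0,0]],
  [[-0.029,0,0.056],[0,0,0]],
  [[-0.013,0,0.062],[0,0,0]],
])

```text
time: 11.5
eef_pos: [0.4746, -0.1049, 0.1298]
tcp_rot: [0.543, -0.454, 0.453, -0.543]
contact_force: [-0.2, -0.6, -1.3]
opening: 0.225
```

Emit:
send_rows([
  [[0.003,0,0.063],[0,0,0]],
  [[0.019,0,0.06],[0,0,0]],
  [[0.034,0,0.053],[0,0,0]],
  [[0.047,0,0.042],[0,0,0]],
  [[0.056,0,0.029],[0,0,0]],
  [[0.062,0,0.013],[0,0,0]],
  [[0.063,0,-0.003],[0,0,0]],
  [[0.06,0,-0.019],[0,0,0]],
  [[0.053,0,-0.034],[0,0,0]],
  [[0.042,0,-0.047],[0,0,0]],
  [[0.029,0,-0.056],[0,0,0]],
  [[0.013,0,-0.062],[0,0,0]],
])

```text
time: 12.7
eef_pos: [0.4901, -0.1613, 0.1309]
tcp_rot: [-0.541, 0.454, -0.454, 0.544]
contact_force: [1.1, 7.0, -0.4]
opening: 0.224
```

Emit:
send_rows([
  [[-0.003,0,-0.063],[0,0,0]],
  [[-0.019,0,-0.06],[0,0,0]],
  [[-0.034,0,-0.053],[0,0,0]],
  [[-0.047,0,-0.042],[0,0,0]],
  [[-0.056,0,-0.029],[0,0,0]],
  [[-0.062,0,-0.013],[0,0,0]],
  [[-0.063,0,0.003],[0,0,0]],
  [[-0.06,0,0.019],[0,0,0]],
  [[-0.053,0,0.034],[0,0,0]],
  [[0,0,0],[0,0,0]],
])

```text
time: 13.7
eef_pos: [0.4567, -0.1184, 0.1299]
tcp_rot: [0.544, -0.453, 0.452, -0.543]
contact_force: [-0.6, -0.6, -0.4]
opening: 0.226
```

```bash
python3 - <<'E'
from h import *
s=get_state();print(s["eef_pos"],s["contact_force"],s["eef_pos"][:2]-[.4815,-.1337],s["opening"])
todo([.4815,-.1337,.129])
c=cam("scene");im=cv2.convertScaleAbs(c["img"],alpha=1.5)
t=s["eef_pos"]
for z in(t[2]-.118,t[2]-.104): cv2.polylines(im,[np.int32(proj(c,circ(t[:2],.017,z)))],True,(0,255,0),1)
cv2.polylines(im,[np.int32(proj(c,circ((.4815,-.1337),.086,.055)))],True,(255,0,0),1)
cv2.imwrite("pics/s2.png",cv2.resize(im[90:220,140:310],None,fx=4,fy=4))
E
```

```text
[ 0.45667386 -0.11841516  0.12990206] [-0.63398898 -0.60774246 -0.38053882] [-0.02482614  0.01528484] 0.2255597004700324
pos [ 0.4567 -0.1184  0.1299] q6 -0.65 jaw yaw 0.181 dyaw 0.0 dist 0.0292
t [0.1625 0.0073 0.1806] r [0.0002 0.     0.    ] tool axes [[0.18, -0.001, 0.984], [-0.984, -0.0, 0.18], [0.0, -1.0, -0.001]]
```

View pics/s2.png

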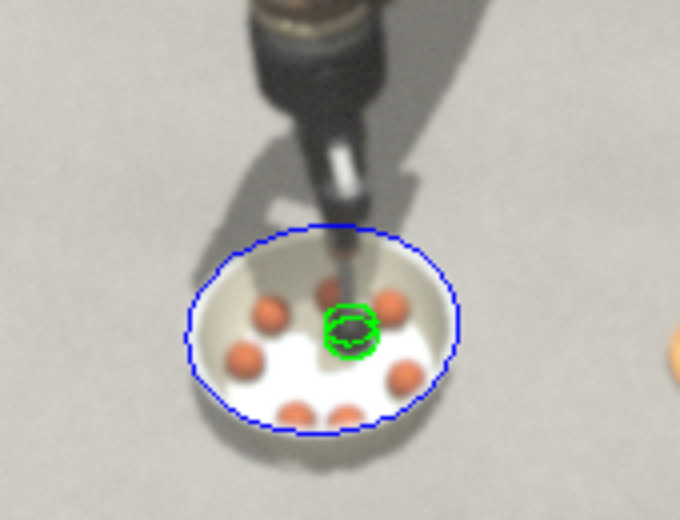

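The picture shows the foot just past the near side for the final time, at about (351,332). The bowl hasn't moved, and all seven beads are inside, roughly one position further clockwise. Next I'll go back to the middle, lift, and carry the stirrer to the mat.

Emit:
send_rows([
  [[0.054,0,0.06],[0,0,0]],
  [[0.054,0,0.06],[0,0,0]],
  [[0.054,0,0.06],[0,0,0]],
  [[0,-0.05,0],[0,0,0]],
  [[0,-0.1,0],[0,0,0]],
  [[0,-0.15,0],[0,0,0]],
  [[0,-0.15,0],[0,0,0]],
  [[0,-0.15,0],[0,0,0]],
  [[0,-0.1,0],[0,0,0]],
  [[0,-0.05,0],[0,0,0]],
  [[0,0,0],[0,0,0]],
])

```text
time: 14.85
eef_pos: [0.4818, -0.1346, 0.2213]
tcp_rot: [-0.543, 0.453, -0.454, 0.543]
contact_force: [0.6, 0.0, -0.8]
opening: 0.229
```

```bash
python3 - <<'E'
from h import *
todo([.489,.137,.217],.18)
E
```

```text
pos [ 0.4818 -0.1346  0.2213] q6 -0.65 jaw yaw 0.179 dyaw 0.001 dist 0.2717
t [-2.2163  0.0337  0.4623] r [-0.0002 -0.0001  0.0002] tool axes [[0.178, 0.002, 0.984], [-0.984, -0.001, 0.178], [0.001, -1.0, 0.002]]
```

Emit:
send_rows([
  [[-0.1,0,0.021],[0,0,0]],
  [[-0.2,0,0.042],[0,0,0]],
  [[-0.23,0,0.048],[0,0,0]],
  [[-0.23,0,0.048],[0,0,0]],
  [[-0.23,0,0.048],[0,0,0]],
  [[-0.23,0,0.048],[0,0,0]],
  [[-0.23,0,0.048],[0,0,0]],
  [[-0.23,0,0.048],[0,0,0]],
  [[-0.23,0,0.048],[0,0,0]],
  [[-0.2,0,0.042],[0,0,0]],
  [[-0.106,0,0.021],[0,0,0]],
  [[0,0,0],[0,0,0]],
])

```text
time: 16.05
eef_pos: [0.4878, 0.1386, 0.2191]
tcp_rot: [0.544, -0.453, 0.452, -0.543]
contact_force: [-0.4, -0.1, -0.8]
opening: 0.225
```

```bash
python3 - <<'E'
from h import *
todo([.489,.137,.129],.18)
c=cam("scene");im=cv2.convertScaleAbs(c["img"],alpha=1.5)
t=get_state()["eef_pos"]
for z in(t[2]-.118,t[2]-.104): cv2.polylines(im,[np.int32(proj(c,circ(t[:2],.017,z)))],True,(0,255,0),1)
cv2.polylines(im,[np.int32(proj(c,circ((.489,.139),.05,.008)))],True,(255,0,0),1)
cv2.imwrite("pics/p1.png",cv2.resize(im[80:220,160:360],None,fx=4,fy=4))
E
```

```text
pos [0.4878 0.1386 0.2191] q6 -0.11 jaw yaw 0.182 dyaw -0.002 dist 0.0901
t [0.0148 0.751  0.0091] r [ 0.0003  0.0003 -0.    ] tool axes [[0.181, -0.002, 0.984], [-0.984, -0.0, 0.181], [-0.0, -1.0, -0.002]]
```

View pics/p1.png

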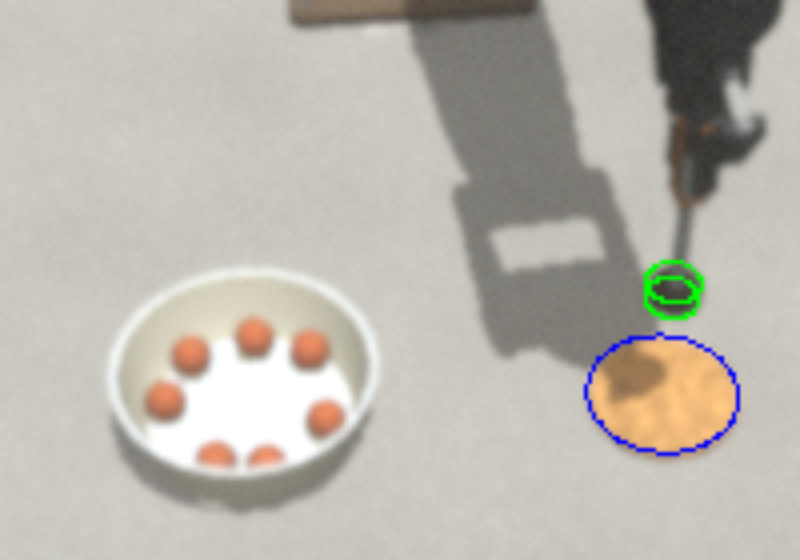

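The picture shows all seven beads in the bowl. The stirrer hangs straight with its foot at its predicted place, about (674,290), and the mat is on its fitted circle. I'll lower it and feel for contact.

Emit:
send_rows([
  [[0.005,0.05,0.005],[0,0,0]],
  [[0,0.1,0],[0,0,0]],
  [[0,0.15,0],[0,0,0]],
  [[0,0.15,0],[0,0,0]],
  [[0,0.15,0],[0,0,0]],
  [[0,0.1,0],[0,0,0]],
  [[0,0.05,0],[0,0,0]],
  [[0,0.008,0],[0,0,0]],
  [[0,0.008,0],[0,0,0]],
  [[0,0,0],[0,0,0]],
  [[0,0,0],[0,0,0]],
])

```text
time: 17.2
eef_pos: [0.4899, 0.1367, 0.1291]
tcp_rot: [-0.542, 0.453, -0.454, 0.543]
contact_force: [-1.3, -0.2, -0.7]
opening: 0.227
```

```bash
python3 -c "
from h import *
s=get_state();print(s['eef_pos'],s['contact_force'],s['wrist_torque']);todo([.489,.137,.126],.18)"
```

```text
[0.48992641 0.13669625 0.12905264] [-1.27112361 -0.24274194 -0.6879091 ] [-0.04633838  0.00052656 -0.01357653]
pos [0.4899 0.1367 0.1291] q6 -0.11 jaw yaw 0.179 dyaw 0.001 dist 0.0032
t [-0.0039  0.0254 -0.0072] r [-0.0003 -0.0001  0.    ] tool axes [[0.178, 0.002, 0.984], [-0.984, 0.0, 0.178], [0.0, -1.0, 0.002]]
```

No contact yet; I'll creep down 1 mm at a time.

Emit:
send_rows([
  [[0,0.01,0],[0,0,0]],
  [[0,0.01,0],[0,0,0]],
  [[0,0,0],[0,0,0]],
  [[0,0,0],[0,0,0]],
])

```text
time: 17.6
eef_pos: [0.4895, 0.1367, 0.126]
tcp_rot: [-0.543, 0.453, -0.453, 0.543]
contact_force: [-0.1, 0.2, -0.3]
opening: 0.228
```

Emit:
send_rows([
  [[0,0.008,0],[0,0,0]],
  [[0,0,0],[0,0,0]],
  [[0,0,0],[0,0,0]],
])

```text
time: 17.9
eef_pos: [0.4897, 0.1367, 0.1259]
tcp_rot: [-0.543, 0.453, -0.453, 0.543]
contact_force: [-2.0, -0.2, 5.5]
opening: 0.227
```

Contact at 5.5 N, so I'll open the gripper.

Emit:
send_rows([
  [[0,0,0],[0,0,0]],
  [[0,0,0],[0,0,0]],
  [[0,0,0],[0,0,0]],
  [[0,0,0],[0,0,0]],
  [[0,0,0],[0,0,0]],
  [[0,0,0],[0,0,0]],
  [[0,0,0],[0,0,0]],
  [[0,0,0],[0,0,0]],
  [[0,0,0],[0,0,0]],
  [[0,0,0],[0,0,0]],
], gripper=0)

```text
time: 18.9
eef_pos: [0.4894, 0.1366, 0.1249]
tcp_rot: [-0.543, 0.453, -0.453, 0.543]
contact_force: [0.3, 0.8, -0.6]
opening: 1.0
```

Emit:
send_rows([
  [[0,-0.05,0],[0,0,0]],
  [[0,-0.1,0],[0,0,0]],
  [[0,-0.15,0],[0,0,0]],
  [[0,-0.15,0],[0,0,0]],
  [[0,-0.15,0],[0,0,0]],
  [[0,-0.15,0],[0,0,0]],
  [[0,-0.15,0],[0,0,0]],
  [[0,-0.1,0],[0,0,0]],
  [[0,-0.05,0],[0,0,0]],
  [[0,0,0],[0,0,0]],
  [[0,0,0],[0,0,0]],
])

```text
time: 20.0
eef_pos: [0.489, 0.1366, 0.2502]
tcp_rot: [0.543, -0.454, 0.453, -0.542]
contact_force: [0.3, 0.2, -0.1]
opening: 0.997
```

```bash
python3 - <<'E'
from h import *
print(get_state()["opening"],get_state()["eef_pos"],get_state()["contact_force"])
c=cam("scene");im=cv2.convertScaleAbs(c["img"],alpha=1.5)
t=(.4895,.1367)
for z,r in((.008,.017),(.022,.017),(.158,.01)): cv2.polylines(im,[np.int32(proj(c,circ(t,r,z)))],True,(0,255,0),1)
cv2.polylines(im,[np.int32(proj(c,circ((.489,.139),.05,.008)))],True,(255,0,0),1)
cv2.polylines(im,[np.int32(proj(c,circ((.4815,-.1337),.086,.055)))],True,(255,0,0),1)
cv2.imwrite("pics/e1.png",cv2.resize(im[100:290,140:420],(784,532)))
E
```

```text
0.9973435054923078 [0.48897947 0.13661044 0.2501932 ] [ 0.26929887  0.23108348 -0.13567185]
```

View pics/e1.png

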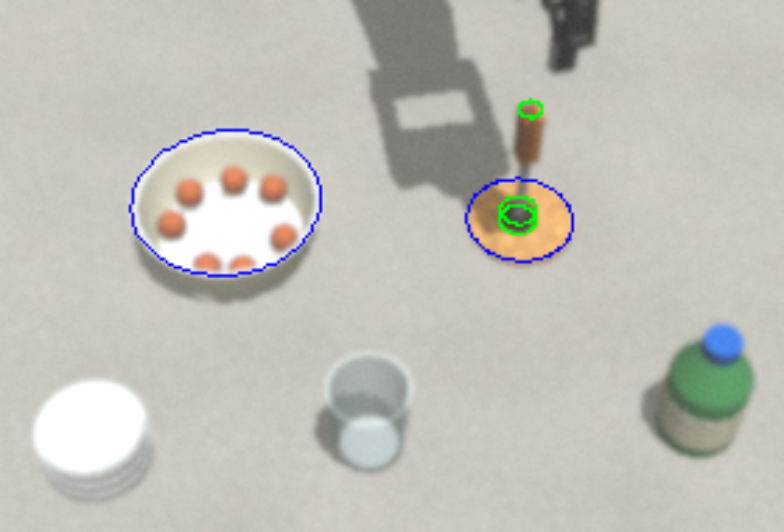

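The picture shows the stirrer upright near the middle of the mat, matching its predicted outline. The bowl is on its circle with seven beads, the bystanders look untouched and the gripper is clear. One last check is bead displacement, comparing start and end.

```bash
python3 - <<'E'
from h import *
c=cam("scene")
def beads(im):
    h=cv2.cvtColor(im,cv2.COLOR_BGR2HSV);m=((h[...,1]>110)&((h[...,0]<15)|(h[...,0]>170))&(h[...,2]>60)).astype(np.uint8)
    r=np.zeros_like(m);r[140:215,180:262]=1
    n,_,st,ce=cv2.connectedComponentsWithStats(m*r)
    w=np.array([unproj(c,ce[i],.02)[0,:2] for i in range(1,n) if st[i,4]>12])-[.4815,-.1337]
    a=np.degrees(np.arctan2(w[:,1],-w[:,0]))%360;o=np.argsort(a);return w[o],a[o]   # angle grows clockwise
A,a=beads(cv2.imread("pics/scene0.png"));B,b=beads(c["img"])
print(a.round(),b.round(),np.hypot(*B.T).round(3))
for k in range(7): print(k,(np.linalg.norm(np.roll(B,-k,0)-A,axis=1)*1000).round())
E
```

```text
[ 23.  75. 127. 180. 237. 289. 334.] [  4.  44. 109. 169. 209. 277. 319.] [0.057 0.059 0.051 0.045 0.047 0.056 0.059]
0 [19. 32. 16.  8. 22. 13. 19.]
1 [21. 28. 32. 23. 36. 30. 29.]
2 [68. 64. 60. 74. 68. 65. 61.]
3 [90. 83. 96. 95. 88. 92. 90.]
4 [ 96.  98. 102.  98. 100. 101.  90.]
5 [85. 88. 88. 94. 83. 81. 83.]
6 [58. 59. 69. 54. 48. 62. 50.]
```

```bash
python3 -c "
from plant import *
print(sign_off())"
```

```text
the job is handed in; nothing more can be done
None
```

I stirred the beads with the stirrer, stood it back on its cork mat, and handed the job in at about 20 s. `sign_off` reports no verdict.

- **Stirring:** I gripped the stirrer by its handle and lowered it into the bowl's middle. It then made two clockwise turns, commanded at about 29 mm radius after a spiral out, with the foot about 12 mm above the bowl's underside. Wrist forces read at the ends of the calls stayed under about 8 N.
- **Stirrer:** after release it stands upright about 2 mm from the mat's fitted middle, and the open gripper is clear above it.
- **Bowl and beads:** the bowl's rim is still on its starting outline and all seven beads are inside. The beads look to have moved about one position clockwise, 21–36 mm each. The camera can't tell which bead is which, but however they are matched in order round the ring, every three neighbours include one moved over 15 mm.
- **Bystanders:** the bottle, beaker and dishes look untouched in the last picture; I did not measure them.
- **Disagreement:** the wrist camera put the handle about 2.5 mm off the top camera's estimate. I went with the wrist value; otherwise no check failed.

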